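Lay out the snorkel spares on the pegboard

TASK

Lay out the snorkel spares on the white pegboard: put the grey case midway between the two wooden pegs and then the black buckle centred on top of the case, lay the steel hook 7 cm straight behind the round-headed peg (on the side away from the robot) and the spring clamp 7 cm straight in front of the square peg (on the robot's side), each measured centre to centre and square to the row of pegs. All four lie flat, the same way up as they start, with their lengths parallel to the row of pegs. Leave the snorkel, jar and mug where they are.

Things in the scene. Friction and masses are not known exactly. Their poses are not given: they have to be found in the camera images.
- board: White pegboard panel lying flat and fixed on the bench, 220 (x) x 330 (y) x 10 mm thick, with small dark holes. Origin: centre of its underside; its top is 10 mm above. Its y runs along the row of the two pegs (its long side), its +x points away from the robot; turned up to 0.15 rad. It may lie on the robot's left or right. The point midway between the pegs is the board's centre.
- round_peg: Wooden peg with a round head 28 mm across and a round foot 44 mm across (6 mm high), 42 mm tall, fixed on the board, 105 mm from the board's centre along the row, at the board's left or right end. Origin: centre of its foot's underside, on the board's top; axes parallel to the board's.
- square_peg: Wooden peg of square section 22 x 22 mm with a square foot 44 x 44 mm (6 mm high), 42 mm tall, fixed on the board 105 mm from the centre at the end the round peg does not have. Origin and axes as for the round peg.
- case: Loose grey plastic parts case, closed, with a flat top: 92 (x) x 58 (y) x 26 mm high, about 0.12 kg. Origin: centre of its underside; x along its length. Grip it across its 58 mm width. It starts, like the other three kit pieces, on a wooden duckboard 10 mm high and 260 x 280 mm, on the other side of the bench from the board.
- buckle: Loose black plastic fin buckle, an open rectangular frame with cross bars, 54 (x) x 34 (y) x 12 mm high, about 0.03 kg, lying flat. Origin: centre of its underside; x along its length. Grip it across its 34 mm width.
- hook: Loose stainless coat hook lying on its back: flat plate 84 (x) x 26 (y) x 9 mm thick with a 10 mm thick round bar rising along its midline to 47 mm height. About 0.12 kg. Origin: centre of the plate's underside; x along the plate. Grip the plate across its 26 mm width at the middle; the bar then stands between the fingers.
- clamp: Loose aluminium spring clamp lying on its side, about 110 mm long (x from -57 to +54), 22 mm high, V-shaped handles towards -x (about 58 mm wide there), narrow jaws towards +x; about 0.1 kg. In its middle is a block 30 (x) x 32 (y) x 22 mm: grip it there across the 32 mm. Origin: centre of that block's underside; x along the length.
- snorkel: Bystander: teal snorkel tube with a black mouthpiece, 24 mm thick, about 360 mm long, lying loose at the far edge of the bench. Origin on the bench under the tube. Leave alone.
- jar: Bystander: white jar, 60 mm across and 60 mm high, loose, on the left of the bench. Origin: centre of its underside. Leave alone.
- mug: Bystander: white mug, 80 mm across and 80 mm high, loose, on the right of the bench. Origin: centre of its underside. Leave alone.
Things that resemble listed ones, but are neither listed nor needed, are in the scene too. What is shaped like the hook but green or yellow is not meant.

How it is judged:
At the end, for the whole second after the job is handed in: Case midway between the pegs, hook 70 mm behind the round peg, clamp 70 mm in front of the square peg, all flat on the board, within 15 mm along and across the row; buckle centred on the case within 12 mm; lengths parallel to the row within 0.25 rad (buckle to case 0.3); same way up, at rest (x of case in the frame of board between -0.015 and 0.015 m and y of case in the frame of board between -0.015 and 0.015 m and z of case in the frame of board between 0.005 and 0.015 m and angle between the x axis of case and the y axis of board, either way round below 0.25 rad and angle between each of case, buckle, hook, clamp's own z axis and vertical below 0.1 rad and linear speed of each of case, buckle, hook, clamp below 0.02 m/s and angular speed of each of case, buckle, hook, clamp below 0.2 rad/s and x of buckle in the frame of case between -0.012 and 0.012 m and y of buckle in the frame of case between -0.012 and 0.012 m and z of buckle in the frame of case between 0.021 and 0.031 m and angle between the x axis of buckle and the x axis of case, either way round below 0.3 rad and x of hook in the frame of round_peg between 0.055 and 0.085 m and y of hook in the frame of round_peg between -0.015 and 0.015 m and z of hook in the frame of round_peg between -0.005 and 0.005 m and angle between the x axis of hook and the y axis of round_peg, either way round below 0.25 rad and x of clamp in the frame of square_peg between -0.085 and -0.055 m and y of clamp in the frame of square_peg between -0.015 and 0.015 m and z of clamp in the frame of square_peg between -0.005 and 0.005 m and angle between the x axis of clamp and the y axis of square_peg, either way round below 0.25 rad); the robot touches nothing.
It fails at once if the snorkel is moved more than 30 mm (distance of snorkel from where it was at the start of the episode above 0.03 m).
It fails at once if the jar is moved more than 30 mm (distance of jar from where it was at the start of the episode above 0.03 m).
It fails at once if the mug is moved more than 30 mm (distance of mug from where it was at the start of the episode above 0.03 m).
It also fails if it takes over 112 s, if anything falls off the work surface, if the arm or the gripper's body presses on something with over 40 N, if the wrist force passes 120 N, or if a joint passes its speed limit or range.

ROBOT

A 6-joint arm with a two-finger parallel gripper is mounted at the origin on the work surface. World frame = base frame: x ahead of the robot, y to its left, z up, the work surface at z = 0. Lengths are in m, angles in rad, forces in N, time in s.
With the tool pointing down it reaches from about 0.25 to 0.725 m from the base axis. Payload 4 kg.
Tool frame: the origin (TCP) lies on the mounting face of the last link; the fingertips stand 173 mm ahead of it and the grasp point (between the pads) lies 155 mm ahead of it; z points along the fingers, y is the direction in which the jaws open and shut (so a half turn about z gives the same grasp; the last joint's range is limited). The gripper opens to 85 mm and grips with 20 to 120 N. Pads are 22 mm wide; open, the fingers measure 114 mm over their backs; the gripper's body (76 mm by 85 mm) begins 54 mm behind the grasp point. The pads swing forward as they close: fully open they stand 13 mm farther back than shut.
Start: joints at [1.346, 0.241, 0.005, 1.335, 0, 1.571], TCP at [0.111, 0.487, 0.405] pointing down, gripper open.
Joint ranges: [-2.72, 2.72], [-1.05, 1.87], [-1.09, 1.28], [-1.99, 2.15], [-1.42, 1.44], [-3.14, 3.14]. Speed limits (rad/s): [2.79, 2.79, 3.14, 3.14, 3.14, 3.14].

INTERFACE

Orientations are given as a 3x3 rotation matrix whose columns are the frame's x, y, z axes.
In Python, from cell import manip, get_image gives the robot as it stands.
- The arm moves only by the tool step_arm, never from a script. Its argument "targets" is a list of rows, each a list of 7 numbers: the shift along the tool's x, y, z in mm, then the turn, a rotation vector about the tool's x, y, z in degrees, then the closure, from -1 (fully open) to 1 (shut). In form: [[dx, dy, dz, rx, ry, rz, fingers], ...]. A call has 1 to 10 rows; each row shifts and turns the commanded pose from where the row before left it, along the tool's axes as they then stand; what a row does not reach is not made up. A row lasts 1/8 s, in which the tool goes at most 62.5 mm and 10.7 degrees, less where a joint would pass 70% of its speed; a pose out of reach is approached as far as the arm can. A call with a gripper value outside its range is refused whole. The fingers move at their own pace and stop on an object; the grip force is fixed at half the most. Time passes only in rows, so rows that do not move let the fingers close. It gives the time, the measured TCP pose, the force and the opening at its end, in the units of the state.
- manip.get_obs(): the state, without advancing time (a new reading comes with each control period).
- get_image(name): name is "side" or "top"; returns a dict with "frame" (384x512x3 uint8, red, green, blue), "fov_y" (degrees; the focal length in pixels is half the picture's height over the tangent of half this angle, whatever the lens; pixels are square), "cx", "cy" (the principal point, pixels), "k1" (the pictures are not rectified: a ray, as slopes to the right and down, at radius r is drawn at 1 + k1 r^2 times it, then the intrinsics apply), "R" (3x3) and "t" (3): a world point X has camera coordinates R X + t. Camera axes: x right, y down, z forward; pixel columns grow to the right and rows downward; lengths in m; the calibration is good to about 2 mm. A picture is of the moment at which its call begins. There is no depth.
- manip.job_done(): hands the job in, once; it reports no verdict.
The state is a dict: "t": time; "q": joint angles; "dq": joint speeds; "joint_efforts": joint torques, N m; "tcp_pos": TCP position; "tool_rot": TCP orientation; "contact_force": force on the tool from outside, world axes, zero at the start; "moment": the same for the moment, N m; "opening": opening from 0.0 (shut) to 1.0 (fully open).
Only numpy, scipy, OpenCV 4.12 (cv2) and the standard library are available. Lean on these libraries where they do the work, as an engineer would, in place of code of your own. Each camera call takes 0.05 s, during which the arm holds its last target.

## Working session

There is one attempt and no reset: what is moved stays moved. The work goes in short steps, Python scripts to look and compute and a tool call to move; the robot and the scene stay as the last step left them, time stands still between calls to the robot, and variables do not carry over. Pictures are saved under pics/ and viewed, and the job is handed in when it is done.

Besides the shell and the picture viewer there is one more tool, called after "Call:" as name([rows], argument=value, ...), one row to a line, values as JSON. step_arm: Moves the arm, as the interface text tells. Its arguments: {"type":"object","properties":{"targets":{"type":"array","items":{"type":"array","items":{"type":"number"}}}},"required":["targets"]}

```bash
ls; mkdir -p pics; python3 - <<'E'
from cell import manip,get_image
import cv2,numpy as np
for n in("top","side"):
    im=get_image(n); cv2.imwrite(f"pics/{n}0.png",im["frame"][:,:,::-1])
    print({k:(v if k!="frame" else 0) for k,v in im.items()})
print(manip.get_obs())
E
```

```text
pics
{'frame': 0, 'fov_y': 53.18638278463339, 'cx': 259.526476611731, 'cy': 193.78304301003462, 'k1': -0.02041049840112082, 'R': array([[-0.02462552, -0.99953459, -0.01800522],
       [-0.99586717,  0.02610217, -0.08698995],
       [ 0.08741944,  0.01578863, -0.99604646]]), 't': array([0.01038503, 0.48145315, 1.16506407])}
{'frame': 0, 'fov_y': 43.83574383746484, 'cx': 253.7782320236911, 'cy': 194.11735737645003, 'k1': 0.034302098324462724, 'R': array([[ 7.92291041e-01, -6.10143334e-01,  1.33100934e-04],
       [-4.15883087e-01, -5.40197363e-01, -7.31592828e-01],
       [ 4.46448388e-01,  5.79579089e-01, -6.81741825e-01]]), 't': array([-0.38336244,  0.20148342,  1.16461354])}
{'t': 0.1, 'q': array([ 1.34593866e+00,  2.41362838e-01,  3.86725371e-03,  1.33521506e+00,
       -3.83232152e-06,  1.57079684e+00]), 'dq': array([-1.25867251e-03,  3.39593018e-04,  3.24265448e-03,  1.66633469e-04,
       -2.20901029e-05, -1.33465635e-03]), 'joint_efforts': array([-4.19856788e-04, -3.73138154e+01,  2.53009969e+01,  1.08571211e-02,
       -1.51632963e-05, -1.65089335e-05]), 'tcp_pos': array([0.11143165, 0.48718267, 0.40389226]), 'tool_rot': array([[-9.74825741e-01,  2.22967699e-01, -4.23094580e-04],
       [ 2.22968101e-01,  9.74823954e-01, -1.86697904e-03],
       [-3.83329164e-06, -1.91431583e-03, -9.99998168e-01]]), 'contact_force': array([ 0.59358203, -0.58237663, -0.98300319]), 'moment': array([ 0.03376014,  0.00298237, -0.01440299]), 'opening': 0.9966443355111794}
```

View pics/top0.png

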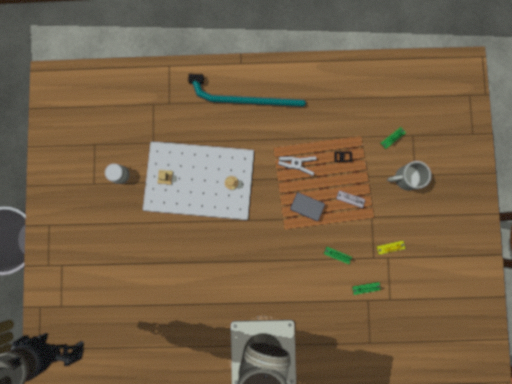

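View pics/side0.png

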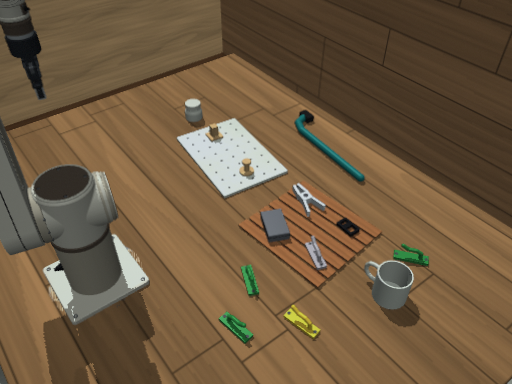

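The top view shows the board at (199,181), with the square peg at (165,177) on the left and the round peg at (232,182) on the right. On the duckboard are the clamp (298,163), buckle (344,156), case (308,206) and steel hook (351,200). Other hook-like pieces are green at (393,138), (338,256) and (367,288), and yellow at (391,247). The grey one at (351,200) fits "steel". I'll enlarge the image to confirm.

```bash
cat > h.py <<'E'
import numpy as np,cv2
from cell import manip,get_image
def K(im):
    f=im["frame"].shape[0]/2/np.tan(np.radians(im["fov_y"]/2))
    return np.array([[f,0,im["cx"]],[0,f,im["cy"]],[0,0,1]]),np.array([im["k1"],0,0,0.])
def rays(im,px):
    k,d=K(im); u=cv2.undistortPoints(np.float64(px).reshape(-1,1,2),k,d).reshape(-1,2)
    return (np.c_[u,np.ones(len(u))])@im["R"]
def cam(im): return -im["R"].T@im["t"]
def plane(im,px,z):
    r=rays(im,px);c=cam(im); return c+r*((z-c[2])/r[:,2])[:,None]
def proj(im,X):
    k,d=K(im); return cv2.projectPoints(np.float64(X).reshape(-1,1,3),cv2.Rodrigues(im["R"])[0],im["t"],k,d)[0].reshape(-1,2)
def tri(i1,p1,i2,p2):
    A=[];b=[]
    for im,p in((i1,p1),(i2,p2)):
        r=rays(im,[p])[0];r/=np.linalg.norm(r);P=np.eye(3)-np.outer(r,r);A.append(P);b.append(P@cam(im))
    return np.linalg.lstsq(np.vstack(A),np.hstack(b),rcond=None)[0]
def crop(im,x0,y0,x1,y1,s,name):
    c=cv2.resize(im["frame"][y0:y1,x0:x1,::-1],None,fx=s,fy=s,interpolation=cv2.INTER_CUBIC)
    cv2.imwrite(name,c)
E
python3 - <<'E'
from h import *
t=get_image("top");s=get_image("side")
crop(t,270,130,380,235,5,"pics/tk.png");crop(t,140,135,260,225,6,"pics/tb.png");crop(s,235,175,385,285,5,"pics/sk.png")
E
```

```text
(no output)
```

View pics/tk.png

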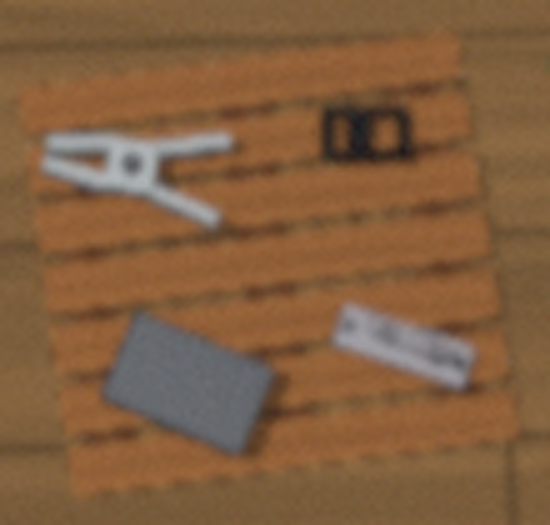

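View pics/tb.png

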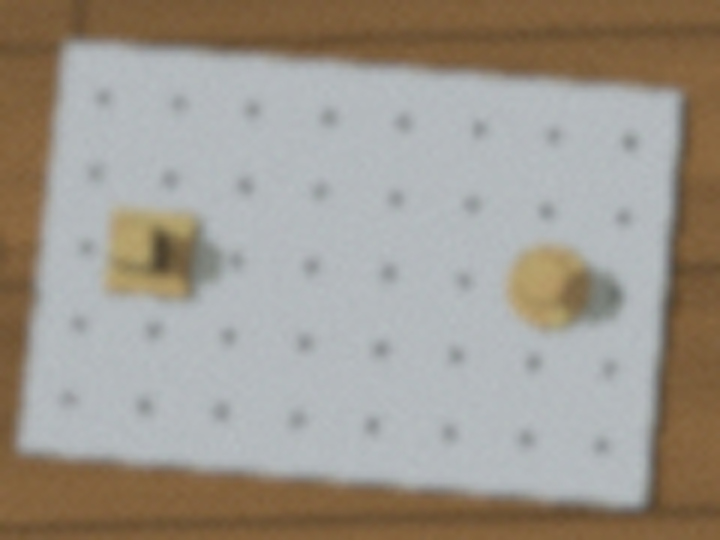

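View pics/sk.png

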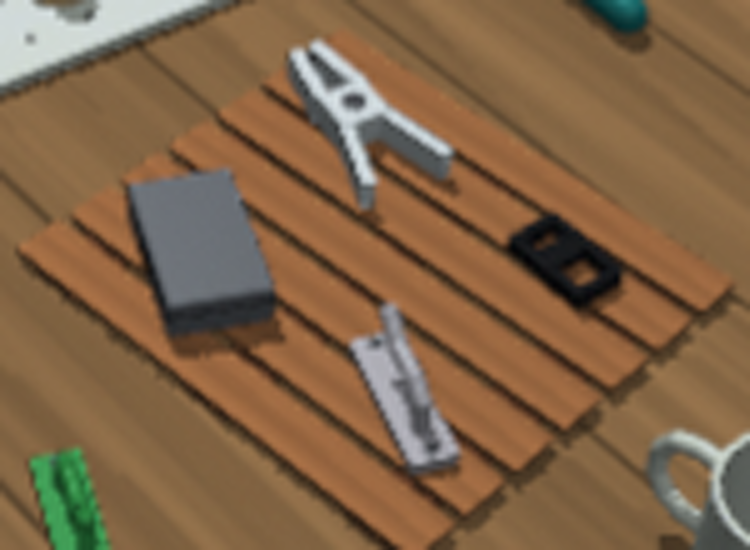

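The crops confirm it. The steel hook is the grey plate at (351,200), with its bar rising. The clamp's jaws point left and its handles right. Next I measure poses from masks.

```bash
cat > meas.py <<'E'
from h import *
def rect(im,mask,z,lab):
    cs,_=cv2.findContours(mask,cv2.RETR_EXTERNAL,cv2.CHAIN_APPROX_NONE)
    c=max(cs,key=cv2.contourArea).reshape(-1,2)
    P=plane(im,c,z)[:,:2]*1000
    r=cv2.minAreaRect(P.astype(np.float32)); b=cv2.boxPoints(r)
    e=[b[1]-b[0],b[2]-b[1]];e=max(e,key=np.linalg.norm);a=np.degrees(np.arctan2(e[1],e[0]))%180
    print(lab,"c",np.round(r[0],1),"size",np.round(sorted(r[1]),1),"len yaw",round(a,1),"n",len(c))
    return r,a
def masks(im):
    h=cv2.cvtColor(im["frame"],cv2.COLOR_RGB2HSV); return h
def win(m,x0,y0,x1,y1):
    o=np.zeros_like(m);o[y0:y1,x0:x1]=m[y0:y1,x0:x1];return o
E
python3 - <<'E'
from meas import *
t=get_image("top");s=get_image("side")
h=masks(t); H,S,V=[h[...,i] for i in range(3)]
grey=((S<70)&(V>60)).astype(np.uint8)*255
print(cam(t),cam(s))
m=win((((S<60)&(V>120))|((S>60)&(V>120)&(H<40))).astype(np.uint8)*255,100,100,101,101)
m=win(((S<50)&(V>110)).astype(np.uint8)*255,140,135,260,225); rect(t,m,.010,"board")
m=win(grey,285,190,330,226); rect(t,m,.036,"case")
m=win(grey,332,186,372,212); rect(t,m,.019,"hook")
m=win(grey,272,152,322,178); rect(t,m,.032,"clamp")
m=win((V<60).astype(np.uint8)*255,330,145,358,166); rect(t,m,.022,"buckle")
print("square peg top/foot", plane(t,[[140+125/6,135+240/6]],.052)*1000, plane(t,[[140+152/6,135+253/6]],.014)*1000)
print("round top/foot", plane(t,[[140+540/6,135+280/6]],.052)*1000, plane(t,[[140+549/6,135+287/6]],.014)*1000)
print("clamp blk",plane(t,[[270+132/5,130+165/5]],.032)*1000)
E
```

```text
[ 0.37786987 -0.02058154  1.20252652] [-0.13241166 -0.80005088  0.94142061]
board c [532.4 190.1] size [223.6 333.7] len yaw 83.4 n 342
case c [ 438.5 -145.7] size [58.9 93.4] len yaw 66.7 n 85
hook c [ 459.3 -282.5] size [31.1 88.1] len yaw 68.3 n 66
clamp c [ 574.7 -118.5] size [ 59.9 112.5] len yaw 77.4 n 109
buckle c [ 591.2 -254.9] size [28.3 31.4] len yaw 88.4 n 54
square peg top/foot [[544.078841   296.53109881  52.        ]] [[542.31163605 292.77990221  14.        ]]
round top/foot [[517.96504534  86.04332557  52.        ]] [[518.79821347  84.93833819  14.        ]]
clamp blk [[ 572.81036437 -117.97148343   32.        ]]
```

```bash
cat > plan.py <<'E'
import sys
from h import *
from scipy.spatial.transform import Rotation as Ro
def plan(x,y,z,jaw):
    o=manip.get_obs();R=o["tool_rot"];p=o["tcp_pos"]*1000
    j=np.radians(jaw);ty=np.array([np.cos(j),np.sin(j),0]);tz=np.array([0,0,-1.]);Rt=np.c_[np.cross(ty,tz),ty,tz]
    rv=Ro.from_matrix(R.T@Rt).as_rotvec(degrees=True)
    d=np.array([x,y,z])-p
    print("t %.2f"%o["t"],"tcp",np.round(p,1),"jaw",round(np.degrees(np.arctan2(R[1,1],R[0,1])),1),"open",round(o["opening"],3),"F",np.round(o["contact_force"],1),"q6 %.2f"%o["q"][5])
    print("rot",np.round(rv,1),"shift after rot",np.round(Rt.T@d,1),"shift now",np.round(R.T@d,1))
if __name__=="__main__": plan(*map(float,sys.argv[1:5]))
E
python3 - <<'E'
from meas import *
t=get_image("top");s=get_image("side")
print("buckle",plane(t,[[270+367/5,130+134/5]],.022)*1000)
sb=[235+565/5,175+259/5]; print("  side",plane(s,[sb],.022)*1000)
print("hook",plane(t,[[270+404.5/5,130+346/5]],.019)*1000, plane(s,[[316,255.4]],.019)*1000)
print("case side",plane(s,[[235+198/5,175+240/5]],.036)*1000)
print("clamp side",plane(s,[[235+355/5,175+101/5]],.032)*1000)
c=plane(t,np.array([[345,303],[475,350],[465,388],[333,343]])/5+[270,130],.019)*1000
print(np.round(c,1))
c=plane(t,np.array([[325,107],[410,108],[410,160],[322,160]])/5+[270,130],.022)*1000
print(np.round(c,1))
E
python3 plan.py 438.5 -145.7 300 -23.3
```

```text
buckle [[ 589.98802001 -265.32545967   22.        ]]
  side [[ 589.0719641  -269.39178837   22.        ]]
hook [[ 457.58968827 -283.21161639   19.        ]] [[ 457.84806796 -287.66329664   19.        ]]
case side [[ 436.08291615 -151.21083744   36.        ]]
clamp side [[ 575.78439433 -119.22408738   32.        ]]
[[ 485.2 -247.7   19. ]
 [ 454.  -326.5   19. ]
 [ 430.7 -319.2   19. ]
 [ 460.6 -239.3   19. ]]
[[ 607.7 -240.    22. ]
 [ 605.6 -292.8   22. ]
 [ 572.9 -291.2   22. ]
 [ 574.4 -236.7   22. ]]
t 0.40 tcp [111.5 487.4 404.6] jaw 77.1 open 1.002 F [ 0.  -0.1  0. ] q6 1.57
rot [ -0.    0.  100.4] shift after rot [-452.1  550.8  104.6] shift now [-460.  -544.2  104.7]
```

Call:
step_arm([
  [0,0,0,0,0,10,-1],
  [0,0,0,0,0,10,-1],
  [0,0,0,0,0,10,-1],
  [0,0,0,0,0,10,-1],
  [0,0,0,0,0,10,-1],
  [-50,0,7,0,0,0,-1],
  [-50,0,7,0,0,0,-1],
  [-50,0,7,0,0,0,-1],
  [-50,0,7,0,0,0,-1],
  [-50,0,7,0,0,0,-1],
])

```text
t: 1.65
tcp_pos: [0.2258, 0.2635, 0.3697]
tool_rot: [[-0.456, 0.89, 0.001], [0.89, 0.456, 0.001], [0.0, 0.001, -1.0]]
contact_force: [0.9, 0.0, -0.4]
opening: 1.003
```

Call:
step_arm([
  [-50,0,7,0,0,0,-1],
  [-50,0,7,0,0,0,-1],
  [-50,0,7,0,0,0,-1],
  [-50,0,7,0,0,0,-1],
  [-50,0,7,0,0,10,-1],
  [-40,20,7,0,0,10,-1],
  [-40,30,7,0,0,10,-1],
  [0,0,0,0,0,10,-1],
  [0,0,0,0,0,10,-1],
  [0,0,0,0,0,0,-1],
])

```text
t: 2.9
tcp_pos: [0.4051, -0.0261, 0.3207]
tool_rot: [[0.387, 0.922, -0.0], [0.922, -0.387, 0.0], [0.0, -0.0, -1.0]]
contact_force: [-0.2, -0.5, 0.4]
opening: 0.999
```

```bash
python3 plan.py 437.5 -148 250 -23.3
```

```text
t 2.90 tcp [405.1 -26.1 320.7] jaw -22.8 open 0.999 F [-0.2 -0.5  0.4] q6 1.90
rot [-0.  -0.   0.5] shift after rot [-99.1  78.   70.7] shift now [-99.8  77.1  70.7]
```

Call:
step_arm([
  [-50,39,20,0,0,0.5,-1],
  [-50,38,20,0,0,0,-1],
  [0,0,25,0,0,0,-1],
  [0,0,0,0,0,0,-1],
])

```text
t: 3.4
tcp_pos: [0.4336, -0.1414, 0.2564]
tool_rot: [[0.396, 0.918, -0.004], [0.918, -0.396, 0.002], [-0.0, -0.005, -1.0]]
contact_force: [-0.5, 0.9, 1.2]
opening: 0.998
```

```bash
python3 plan.py 437.5 -148 188 -23.3; python3 - <<'E'
from h import *
t=get_image("top");s=get_image("side")
crop(t,250,130,390,235,5,"pics/a_t.png");crop(s,205,125,385,285,4,"pics/a_s.png")
E
```

```text
t 3.40 tcp [ 433.6 -141.4  256.4] jaw -23.3 open 0.998 F [-0.5  0.9  1.2] q6 1.66
rot [-0.3  0.  -0. ] shift after rot [-4.5  6.1 68.4] shift now [-4.5  6.5 68.3]
```

View pics/a_s.png

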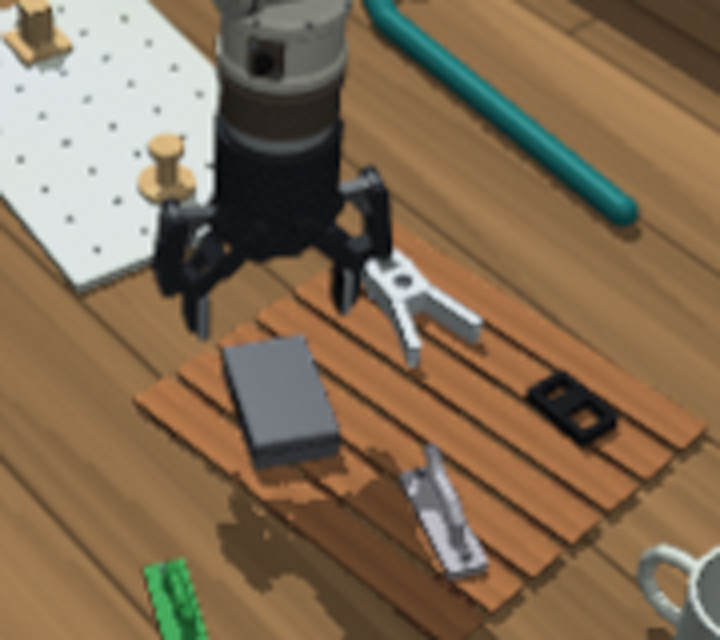

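The side view shows the open gripper above the case, at crop (280,400), with the jaws clear of the clamp handles at crop (415,350). I descend and grip.

Call:
step_arm([
  [-4.5,6,20,-0.3,0,0,-1],
  [0,0,25,0,0,0,-1],
  [0,0,23,0,0,0,-1],
  [0,0,0,0,0,0,-1],
  [0,0,0,0,0,0,1],
  [0,0,0,0,0,0,1],
  [0,0,0,0,0,0,1],
  [0,0,0,0,0,0,1],
  [0,0,0,0,0,0,1],
  [0,0,0,0,0,0,1],
])

```text
t: 4.75
tcp_pos: [0.4395, -0.148, 0.1919]
tool_rot: [[0.396, 0.918, 0.008], [0.918, -0.396, -0.003], [0.001, 0.008, -1.0]]
contact_force: [-0.2, 1.3, 5.6]
opening: 0.662
```

```bash
python3 plan.py 437.5 -148 250 -23.3
```

```text
t 4.75 tcp [ 439.5 -148.   191.9] jaw -23.3 open 0.662 F [-0.2  1.3  5.6] q6 1.65
rot [ 0.5 -0.  -0. ] shift after rot [ -0.8  -1.8 -58.1] shift now [ -0.8  -1.4 -58.1]
```

Call:
step_arm([
  [0,0,-15,0,0,0,1],
  [0,0,-25,0,0,0,1],
  [0,0,-30,0,0,0,1],
  [0,0,0,0,0,0,1],
])

```text
t: 5.25
tcp_pos: [0.4397, -0.1482, 0.2629]
tool_rot: [[0.397, 0.918, 0.011], [0.918, -0.397, -0.004], [0.001, 0.012, -1.0]]
contact_force: [0.2, -0.9, -2.4]
opening: 0.658
```

```bash
python3 plan.py 531.5 189.5 260 -6.5; python3 - <<'E'
from h import *
s=get_image("side")
crop(s,205,125,385,285,4,"pics/b_s.png")
E
```

```text
t 5.25 tcp [ 439.7 -148.2  262.9] jaw -23.4 open 0.658 F [ 0.2 -0.9 -2.4] q6 1.65
rot [  0.7   0.1 -16.9] shift after rot [345.9  53.    2.9] shift now [346.4 -49.7   2.5]
```

View pics/b_s.png

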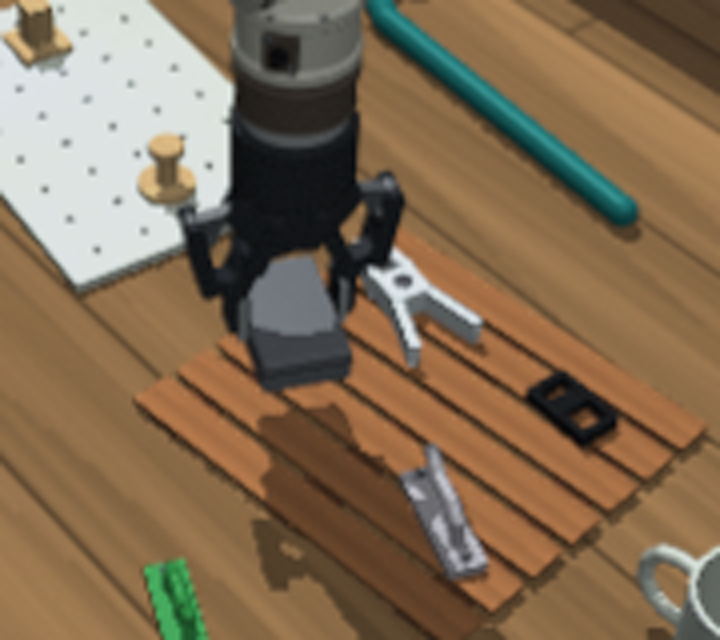

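The case is lifted and level at crop (295,320). I carry it to the board.

Call:
step_arm([
  [0,0,0,0.7,0,-8.5,1],
  [0,0,0,0,0,-8.4,1],
  [50,7.5,0,0,0,0,1],
  [50,7.5,0,0,0,0,1],
  [50,7.5,0,0,0,0,1],
  [50,7.5,0,0,0,0,1],
  [50,7.5,0,0,0,0,1],
  [50,7.5,0,0,0,0,1],
  [40,7,0,0,0,0,1],
  [0,0,0,0,0,0,1],
])

```text
t: 6.55
tcp_pos: [0.5285, 0.1869, 0.2584]
tool_rot: [[0.108, 0.994, -0.008], [0.994, -0.108, 0.002], [0.001, -0.008, -1.0]]
contact_force: [-1.0, 0.1, -1.2]
opening: 0.659
```

```bash
python3 plan.py 531.5 189.5 193 -6.5;python3 - <<'E'
from h import *
t=get_image("top");s=get_image("side")
crop(t,120,100,280,230,4,"pics/c_t.png");crop(s,165,60,345,220,4,"pics/c_s.png")
E
```

```text
t 6.55 tcp [528.5 186.9 258.4] jaw -6.2 open 0.659 F [-1.   0.1 -1.2] q6 2.02
rot [-0.5 -0.1  0.3] shift after rot [ 3.   2.7 65.4] shift now [ 2.9  3.3 65.4]
```

View pics/c_s.png

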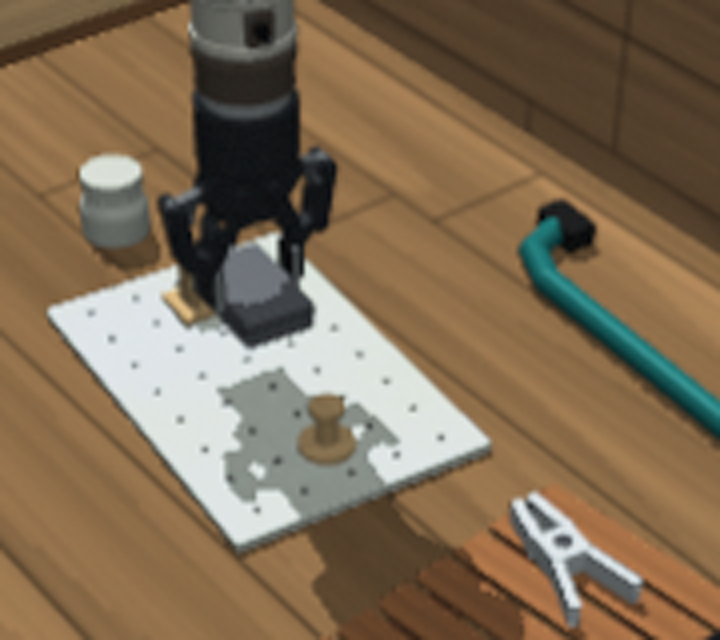

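View pics/c_t.png

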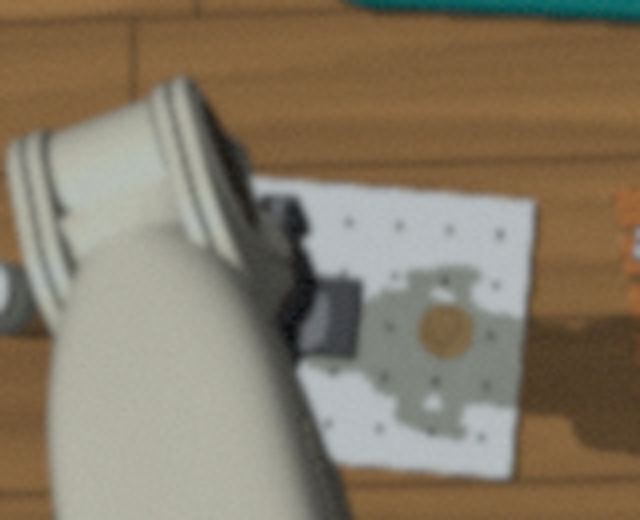

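The case hangs level over the board between the pegs, with its near end edge at about top px (210,179.5). I use that edge to check its offset along the row.

```bash
python3 - <<'E'
from h import *
t=get_image("top");s=get_image("side")
p=plane(t,[[120+361/4,100+318/4]],.100)[0]*1000
u=np.array([.113,.994]);o=manip.get_obs()["tcp_pos"][:2]*1000
print(p,(p[:2]-o)@u)
# side: near top corners
q=plane(s,[[165+252/4,60+322/4],[165+312/4,60+296/4]],.1025)*1000
print(q,(q.mean(0)[:2]-o)@u)
E
```

```text
[519.99771154 138.9106343  100.        ] -44.88937172041131
[[497.73398691 141.84490653 102.5       ]
 [551.85071242 140.94462414 102.5       ]] -41.878351367623466
```

Call:
step_arm([
  [1,3,20,-0.5,0,0.3,1],
  [0,0,25,0,0,0,1],
  [0,0,14,0,0,0,1],
  [0,0,0,0,0,0,1],
])

```text
t: 7.25
tcp_pos: [0.5308, 0.1839, 0.1998]
tool_rot: [[0.119, 0.993, -0.001], [0.993, -0.119, -0.0], [-0.0, -0.001, -1.0]]
contact_force: [0.8, 0.2, -0.8]
opening: 0.66
```

```bash
python3 plan.py 531 188 192 -6.5
```

```text
t 7.25 tcp [530.8 183.9 199.8] jaw -6.9 open 0.66 F [ 0.8  0.2 -0.8] q6 2.02
rot [-0.1  0.  -0.4] shift after rot [ 4.1 -0.2  7.8] shift now [ 4.1 -0.3  7.8]
```

Call:
step_arm([
  [4,0,3,0,0,-0.4,1],
  [0,0,3,0,0,0,1],
  [0,0,1.5,0,0,0,1],
  [0,0,0,0,0,0,1],
])

```text
t: 7.75
tcp_pos: [0.5319, 0.189, 0.1935]
tool_rot: [[0.111, 0.994, 0.002], [0.994, -0.111, 0.001], [0.001, 0.002, -1.0]]
contact_force: [-0.4, -0.6, -0.9]
opening: 0.657
```

```bash
python3 plan.py 531 188 192 -6.5
```

```text
t 7.75 tcp [531.9 189.  193.5] jaw -6.4 open 0.657 F [-0.4 -0.6 -0.9] q6 2.02
rot [ 0.1 -0.1  0.1] shift after rot [-1.1 -0.8  1.5] shift now [-1.1 -0.8  1.5]
```

Call:
step_arm([
  [0,0,2,0,0,0,1],
  [0,0,0,0,0,0,1],
  [0,0,0,0,0,0,-1],
  [0,0,0,0,0,0,-1],
  [0,0,0,0,0,0,-1],
  [0,0,0,0,0,0,-1],
  [0,0,-25,0,0,0,-1],
  [0,0,-40,0,0,0,-1],
  [0,0,-30,0,0,0,-1],
  [0,0,0,0,0,0,-1],
])

```text
t: 9.0
tcp_pos: [0.5328, 0.1892, 0.2894]
tool_rot: [[0.111, 0.994, 0.008], [0.994, -0.111, 0.003], [0.004, 0.007, -1.0]]
contact_force: [0.2, 0.5, -0.4]
opening: 1.001
```

```bash
python3 plan.py 589.5 -267 260 -1
```

```text
t 9.00 tcp [532.8 189.2 289.4] jaw -6.4 open 1.001 F [ 0.2  0.5 -0.4] q6 2.02
rot [ 0.4 -0.2 -5.4] shift after rot [-455.2   64.6   29.4] shift now [-447.2  106.8   28.5]
```

Call:
step_arm([
  [0,0,0,0.4,0,-4.4,-1],
  [-50,7.5,3,0,0,0,-1],
  [-50,7.5,3,0,0,0,-1],
  [-50,7.5,3,0,0,0,-0.5],
  [-50,7.5,3,0,0,0,-0.3],
  [-50,7.5,3,0,0,0,-0.3],
  [-50,7.5,3,0,0,0,-0.3],
  [-50,7.5,3,0,0,0,-0.3],
  [-50,7.5,3,0,0,0,-0.3],
  [0,0,0,0,0,0,-0.3],
])

```text
t: 10.25
tcp_pos: [0.5771, -0.2165, 0.2595]
tool_rot: [[0.04, 0.999, -0.007], [0.999, -0.04, 0.002], [0.001, -0.007, -1.0]]
contact_force: [0.2, -0.1, 0.1]
opening: 0.65
```

```bash
python3 plan.py 589.5 -267 200 -2; python3 - <<'E'
from meas import *
t=get_image("top");s=get_image("side")
crop(t,140,135,260,225,6,"pics/d_t.png")
h=masks(t);H,S,V=[h[...,i] for i in range(3)]
rect(t,win(((V<115)&(S<60)).astype(np.uint8)*255,175,160,225,205),.036,"case")
rect(t,win(((S<60)&(V>60)).astype(np.uint8)*255,140,135,260,225),.010,"board")
E
```

```text
t 10.25 tcp [ 577.1 -216.5  259.5] jaw -2.3 open 0.65 F [ 0.2 -0.1  0.1] q6 1.25
rot [-0.4 -0.1 -0.3] shift after rot [-50.1  14.1  59.5] shift now [-50.1  14.8  59.4]
case c [528.5 185.5] size [56.9 95.5] len yaw 82.9 n 88
board c [532.1 190.3] size [224.5 334.6] len yaw 83.4 n 344
```

View pics/d_t.png

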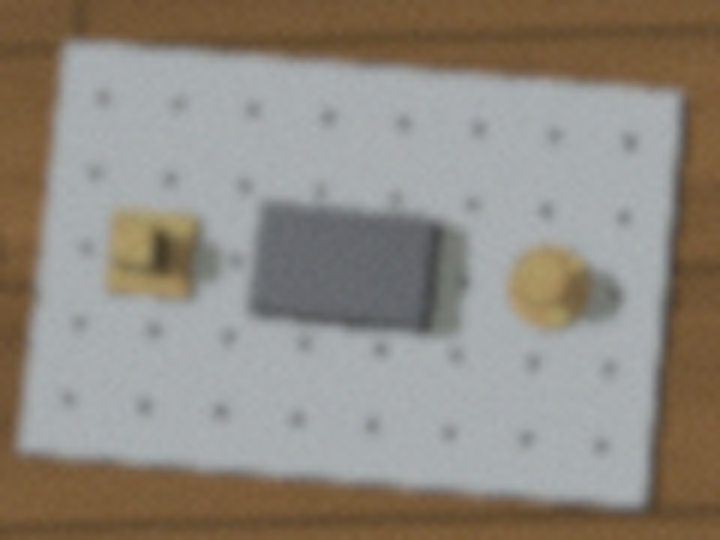

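The case lies flat, centred at crop (345,267) between the pegs at (152,253) and (549,287). Now I go down on the buckle.

Call:
step_arm([
  [-40,12,15,-0.4,0,0,-0.3],
  [-10,2.5,20,0,0,0,-0.3],
  [0,0,15,0,0,0,-0.3],
  [0,0,0,0,0,0,-0.3],
  [0,0,0,0,0,0,-0.3],
])

```text
t: 10.98
tcp_pos: [0.5907, -0.2622, 0.2118]
tool_rot: [[0.033, 0.999, 0.002], [0.999, -0.033, 0.001], [0.002, 0.002, -1.0]]
contact_force: [0.4, -0.5, -0.5]
opening: 0.65
```

```bash
python3 plan.py 589.5 -267 186 -2; python3 - <<'E'
from meas import *
t=get_image("top");s=get_image("side")
print("case",plane(t,[[140+345/6,135+267.5/6]],.036)*1000)
crop(t,300,120,420,220,5,"pics/e_t.png");crop(s,275,165,395,265,5,"pics/e_s.png")
E
```

```text
t 10.97 tcp [ 590.7 -262.2  211.8] jaw -1.9 open 0.65 F [ 0.4 -0.5 -0.5] q6 1.19
rot [ 0.1 -0.1  0.1] shift after rot [-4.8 -1.  25.8] shift now [-4.9 -1.1 25.8]
case [[529.05576066 187.48322617  36.        ]]
```

View pics/e_s.png

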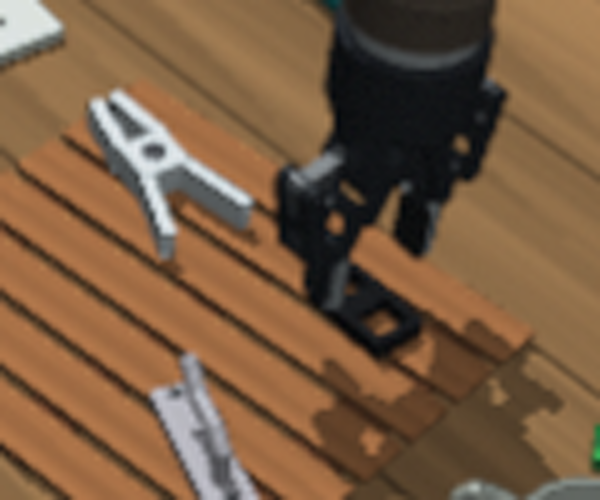

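Call:
step_arm([
  [-4,-1,10,0,0,0,-0.3],
  [0,0,10,0,0,0,-0.3],
  [0,0,5,0,0,0,-0.3],
  [0,0,0,0,0,0,-0.3],
  [0,0,0,0,0,0,-0.3],
])

```text
t: 11.7
tcp_pos: [0.5896, -0.2674, 0.1866]
tool_rot: [[0.035, 0.999, 0.002], [0.999, -0.035, 0.001], [0.001, 0.002, -1.0]]
contact_force: [-0.9, -0.5, 0.2]
opening: 0.65
```

Call:
step_arm([
  [0,0,0,0,0,0,1],
  [0,0,0,0,0,0,1],
  [0,0,0,0,0,0,1],
  [0,0,0,0,0,0,1],
  [0,0,0,0,0,0,1],
])

```text
t: 12.32
tcp_pos: [0.5898, -0.2675, 0.1873]
tool_rot: [[0.035, 0.999, 0.003], [0.999, -0.035, 0.001], [0.001, 0.003, -1.0]]
contact_force: [0.3, 0.2, 5.1]
opening: 0.376
```

Call:
step_arm([
  [0,0,-15,0,0,0,1],
  [0,0,-30,0,0,0,1],
  [0,0,-40,0,0,0,1],
  [0,0,0,0,0,0,1],
])

```text
t: 12.82
tcp_pos: [0.5905, -0.268, 0.2762]
tool_rot: [[0.035, 0.999, 0.009], [0.999, -0.035, -0.002], [-0.002, 0.009, -1.0]]
contact_force: [0.3, 0.9, 0.4]
opening: 0.373
```

```bash
python3 plan.py 530 188 270 -6.9; python3 - <<'E'
from meas import *
s=get_image("side")
crop(s,255,125,395,245,5,"pics/f_s.png")
E
```

```text
t 12.82 tcp [ 590.5 -268.   276.2] jaw -2.0 open 0.373 F [0.3 0.9 0.4] q6 1.18
rot [0.5 0.1 4.9] shift after rot [ 445.4 -114.9    6.2] shift now [453.7 -76.3   4.7]
```

View pics/f_s.png

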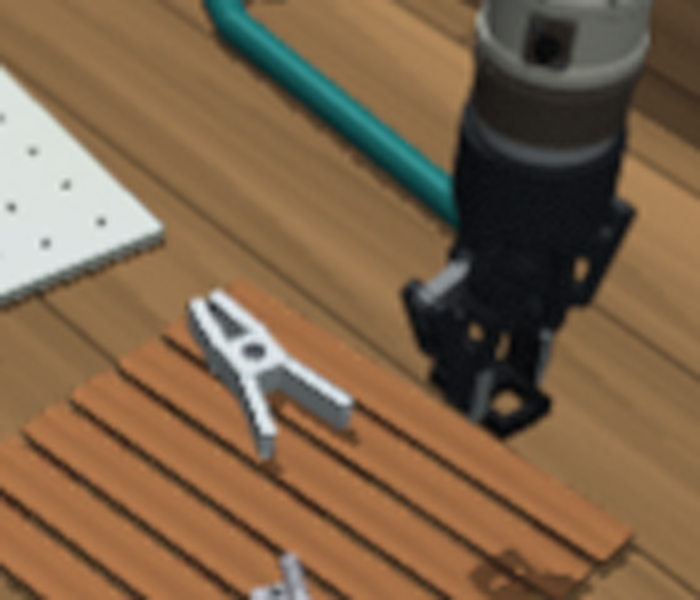

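The buckle is held flat at crop (505,405). I carry it over the case.

Call:
step_arm([
  [0,0,0,0.5,0,4.9,1],
  [50,-13,0,0,0,0,1],
  [50,-13,0,0,0,0,1],
  [50,-13,0,0,0,0,1],
  [50,-13,0,0,0,0,1],
  [50,-13,0,0,0,0,1],
  [50,-13,0,0,0,0,1],
  [50,-13,0,0,0,0,1],
  [50,-13,0,0,0,0,1],
  [40,-10,0,0,0,0,1],
])

```text
t: 14.12
tcp_pos: [0.5275, 0.1848, 0.2714]
tool_rot: [[0.119, 0.993, -0.01], [0.993, -0.119, 0.001], [-0.0, -0.01, -1.0]]
contact_force: [0.3, -0.9, 0.4]
opening: 0.373
```

Call:
step_arm([
  [0,0,0,0,0,0,1],
  [0,0,0,0,0,0,1],
])

```text
t: 14.38
tcp_pos: [0.5283, 0.1828, 0.2717]
tool_rot: [[0.119, 0.993, -0.009], [0.993, -0.119, 0.001], [-0.001, -0.009, -1.0]]
contact_force: [0.3, -0.3, 0.0]
opening: 0.375
```

```bash
python3 plan.py 530.5 188.5 240 -6.9; python3 - <<'E'
from meas import *
s=get_image("side");t=get_image("top")
crop(s,170,90,290,190,6,"pics/g_s.png");crop(t,140,135,260,225,6,"pics/g_t.png")
E
```

```text
t 14.38 tcp [528.3 182.8 271.7] jaw -6.9 open 0.375 F [ 0.3 -0.3  0. ] q6 2.02
rot [-0.5  0.   0. ] shift after rot [ 6.   1.5 31.7] shift now [ 6.   1.8 31.7]
```

View pics/g_s.png

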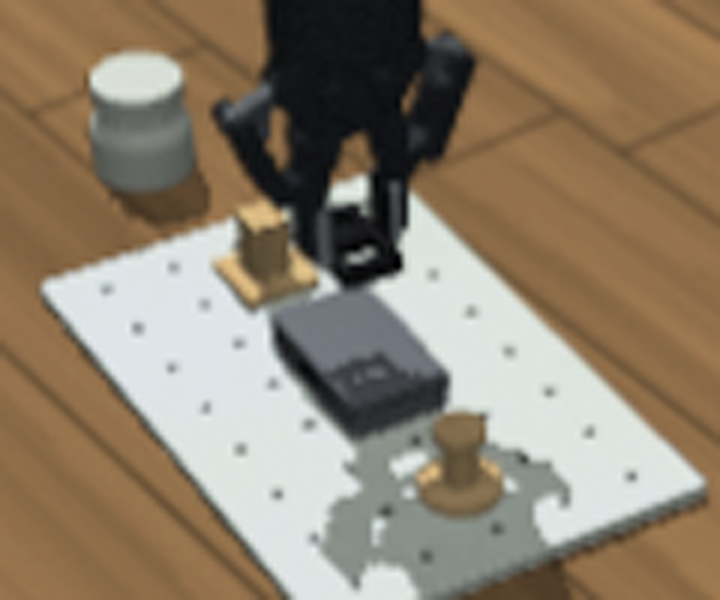

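View pics/g_t.png

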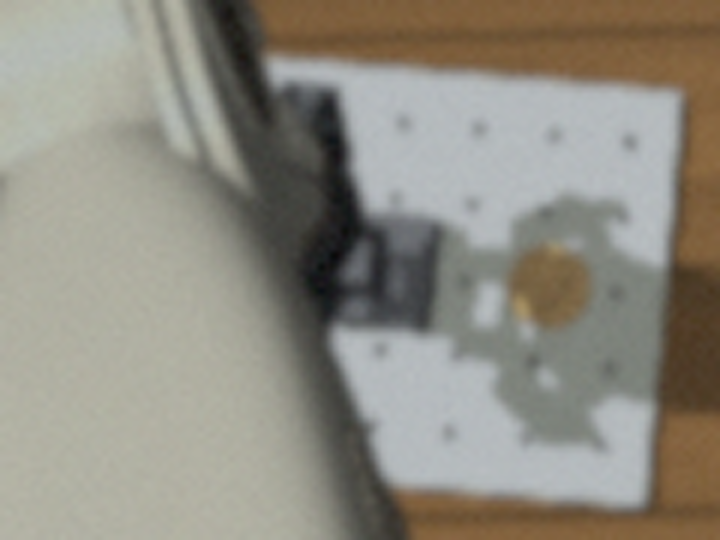

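Call:
step_arm([
  [5,1.5,15,-0.5,0,0,1],
  [0,0,20,0,0,0,1],
  [0,0,12,0,0,0,1],
  [0,0,4,0,0,0,1],
  [0,0,0,0,0,0,1],
])

```text
t: 15.1
tcp_pos: [0.531, 0.1875, 0.2218]
tool_rot: [[0.121, 0.993, 0.002], [0.993, -0.121, 0.001], [0.001, 0.002, -1.0]]
contact_force: [0.1, -0.4, -0.1]
opening: 0.376
```

```bash
python3 plan.py 530.5 188.5 213 -6.9; python3 - <<'E'
from meas import *
s=get_image("side")
crop(s,190,100,270,170,9,"pics/i_s.png")
print(plane(s,np.array([[272,318],[362,290],[448,378],[350,405]])/6+[170,90],.036)*1000)
E
```

```text
t 15.10 tcp [531.  187.5 221.8] jaw -6.9 open 0.376 F [ 0.1 -0.4 -0.1] q6 2.03
rot [ 0.1 -0.1 -0. ] shift after rot [ 0.9 -0.7  8.8] shift now [ 0.9 -0.7  8.8]
[[508.5514562  230.06810786  36.        ]
 [560.21565435 221.35822956  36.        ]
 [551.20185671 133.23000868  36.        ]
 [498.74772712 145.7736366   36.        ]]
```

View pics/i_s.png

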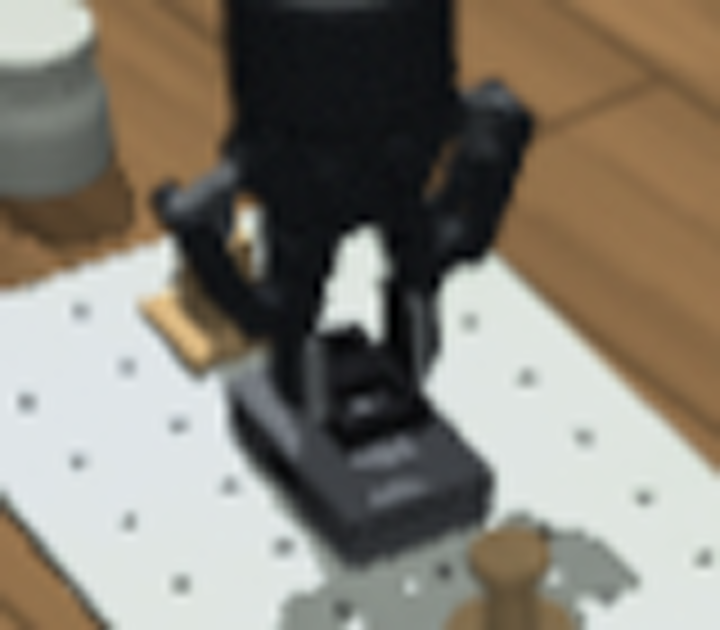

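Call:
step_arm([
  [-1,-1,4,0,0,0,1],
  [0,0,2.5,0,0,0,1],
  [0,0,1.5,0,0,0,1],
  [0,0,0,0,0,0,1],
  [0,0,0,0,0,0,1],
])

```text
t: 15.78
tcp_pos: [0.5298, 0.1871, 0.2138]
tool_rot: [[0.12, 0.993, 0.002], [0.993, -0.12, 0.001], [0.001, 0.002, -1.0]]
contact_force: [-0.3, 0.2, -0.6]
opening: 0.376
```

```bash
python3 plan.py 530 186.5 213 -6.9
```

```text
t 15.78 tcp [529.8 187.1 213.8] jaw -6.9 open 0.376 F [-0.3  0.2 -0.6] q6 2.03
rot [ 0.1 -0.1  0. ] shift after rot [-0.6  0.3  0.8] shift now [-0.6  0.3  0.8]
```

Call:
step_arm([
  [0,0,1,0,0,0,1],
  [0,0,0,0,0,0,1],
  [0,0,0,0,0,0,-0.1],
  [0,0,0,0,0,0,-0.2],
  [0,0,0,0,0,0,-0.3],
  [0,0,-15,0,0,0,-0.3],
  [0,0,-30,0,0,0,-0.3],
  [0,0,-35,0,0,0,-0.3],
  [0,0,0,0,0,0,-0.3],
])

```text
t: 16.9
tcp_pos: [0.531, 0.1875, 0.2972]
tool_rot: [[0.12, 0.993, 0.01], [0.993, -0.12, 0.004], [0.005, 0.009, -1.0]]
contact_force: [0.3, -0.6, 0.4]
opening: 0.653
```

```bash
python3 plan.py 457.5 -285 270 -21
```

```text
t 16.90 tcp [531.  187.5 297.2] jaw -6.9 open 0.653 F [ 0.3 -0.6  0.4] q6 2.03
rot [ 0.5 -0.3 14.1] shift after rot [-467.4  100.7   27.2] shift now [-478.   -16.6   24.8]
```

Call:
step_arm([
  [0,0,0,0.5,0,7,-0.3],
  [0,0,0,0,0,7.1,-0.3],
  [-50,11,3,0,0,0,-0.3],
  [-50,11,3,0,0,0,-0.3],
  [-50,11,3,0,0,0,-0.3],
  [-50,11,3,0,0,0,-0.3],
  [-50,11,3,0,0,0,-0.3],
  [-50,11,3,0,0,0,-0.3],
  [-50,11,3,0,0,0,-0.3],
  [-50,11,3,0,0,0,-0.3],
])

```text
t: 18.15
tcp_pos: [0.4678, -0.2195, 0.268]
tool_rot: [[0.358, 0.934, -0.007], [0.934, -0.358, 0.003], [-0.0, -0.007, -1.0]]
contact_force: [0.7, -0.4, 0.1]
opening: 0.648
```

Call:
step_arm([
  [-50,11,3,0,0,0,-0.3],
  [0,0,0,0,0,0,-0.3],
  [0,0,0,0,0,0,-0.3],
])

```text
t: 18.52
tcp_pos: [0.4604, -0.2684, 0.2648]
tool_rot: [[0.359, 0.933, -0.008], [0.933, -0.359, 0.003], [0.0, -0.008, -1.0]]
contact_force: [-0.4, 0.3, 0.1]
opening: 0.65
```

```bash
python3 plan.py 457.5 -285 200 -21; python3 - <<'E'
from meas import *
t=get_image("top");s=get_image("side")
crop(t,170,150,230,205,10,"pics/j_t.png");crop(s,255,175,385,285,5,"pics/j_s.png")
E
```

```text
t 18.52 tcp [ 460.4 -268.4  264.8] jaw -21.0 open 0.65 F [-0.4  0.3  0.1] q6 1.41
rot [-0.5 -0.  -0. ] shift after rot [-16.5   3.3  64.8] shift now [-16.6   3.8  64.8]
```

View pics/j_t.png

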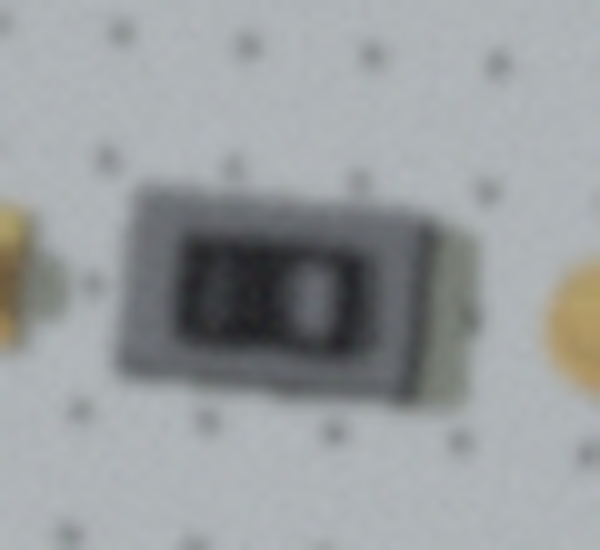

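View pics/j_s.png

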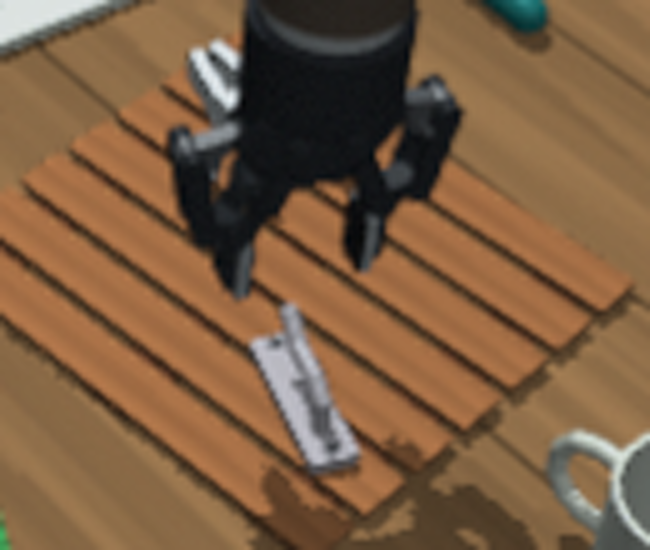

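The buckle sits centred on the case: crop (274,292) against case centre (277,295). The hook lies at side crop (305,400), with the gripper about 17 mm short of it. I align and descend.

Call:
step_arm([
  [-17,3.5,15,-0.5,0,0,-0.3],
  [0,0,20,0,0,0,-0.3],
  [0,0,0,0,0,0,-0.3],
  [0,0,0,0,0,0,-0.3],
])

```text
t: 19.12
tcp_pos: [0.4584, -0.2849, 0.2307]
tool_rot: [[0.356, 0.934, 0.002], [0.934, -0.356, -0.001], [-0.0, 0.002, -1.0]]
contact_force: [-0.6, 0.2, 0.1]
opening: 0.651
```

```bash
python3 plan.py 457.5 -285 185 -21; python3 - <<'E'
from meas import *
t=get_image("top");s=get_image("side")
crop(t,310,160,390,220,9,"pics/k_t.png");crop(s,255,175,385,285,5,"pics/k_s.png")
E
```

```text
t 19.12 tcp [ 458.4 -284.9  230.7] jaw -20.9 open 0.651 F [-0.6  0.2  0.1] q6 1.38
rot [0.1 0.  0.1] shift after rot [-0.4 -0.8 45.7] shift now [-0.4 -0.9 45.7]
```

View pics/k_s.png

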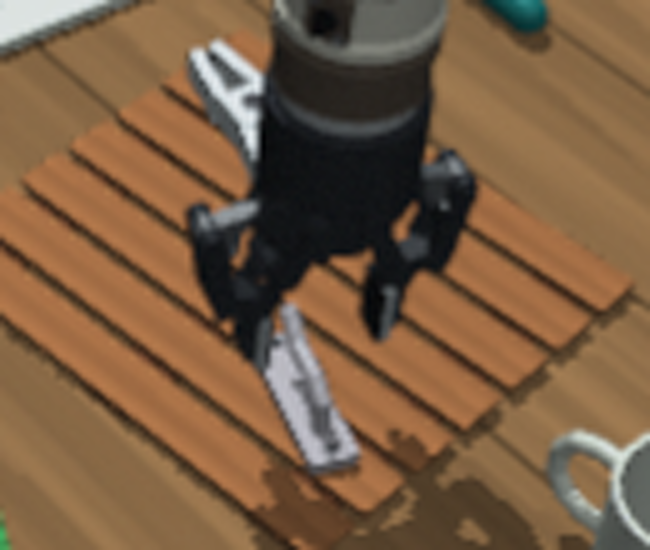

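View pics/k_t.png

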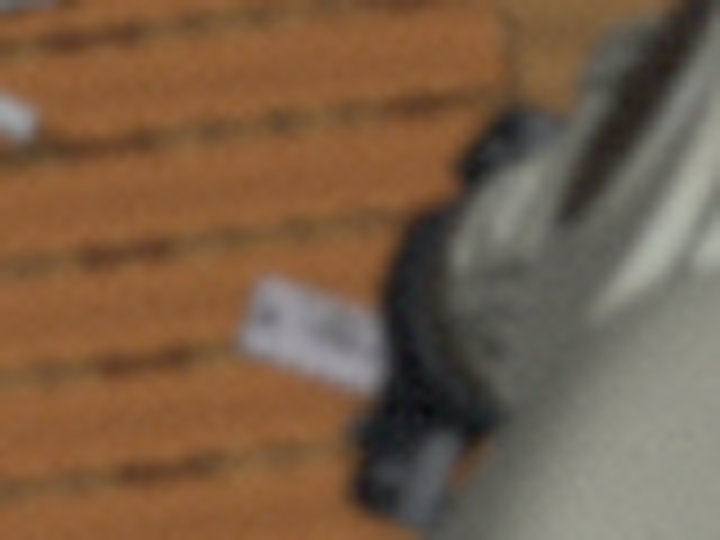

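```bash
python3 - <<'E'
from meas import *
s=get_image("side")
print((proj(s,[[.4575,-.285,.019],[.4575,-.285,.06]])-[255,175])*5)
E
```

```text
[[300.81620383 399.039065  ]
 [308.15742167 344.67878717]]
```

Call:
step_arm([
  [0,-1,15,0,0,0,-0.3],
  [0,0,15,0,0,0,-0.3],
  [0,0,8,0,0,0,-0.3],
  [0,0,5,0,0,0,-0.3],
  [0,0,0,0,0,0,-0.3],
  [0,0,0,0,0,0,-0.3],
])

```text
t: 20.02
tcp_pos: [0.4572, -0.2855, 0.1874]
tool_rot: [[0.358, 0.934, 0.002], [0.934, -0.358, -0.001], [-0.0, 0.002, -1.0]]
contact_force: [-0.3, 0.2, 0.1]
opening: 0.652
```

Call:
step_arm([
  [0,0,1.5,0,0,0,-0.3],
  [0,0,0,0,0,0,0.1],
  [0,0,0,0,0,0,0.4],
  [0,0,0,0,0,0,1],
  [0,0,0,0,0,0,1],
  [0,0,0,0,0,0,1],
  [0,0,0,0,0,0,1],
])

```text
t: 20.9
tcp_pos: [0.4572, -0.2855, 0.1862]
tool_rot: [[0.358, 0.934, 0.002], [0.934, -0.358, -0.001], [-0.0, 0.003, -1.0]]
contact_force: [-0.2, 1.9, 5.9]
opening: 0.275
```

```bash
python3 plan.py 457.5 -285 185 -21; python3 - <<'E'
from meas import *
s=get_image("side")
crop(s,255,175,385,285,5,"pics/l_s.png")
E
```

```text
t 20.90 tcp [ 457.2 -285.5  186.2] jaw -21.0 open 0.275 F [-0.2  1.9  5.9] q6 1.38
rot [0.1 0.  0. ] shift after rot [0.5 0.1 1.2] shift now [0.5 0.1 1.2]
```

View pics/l_s.png

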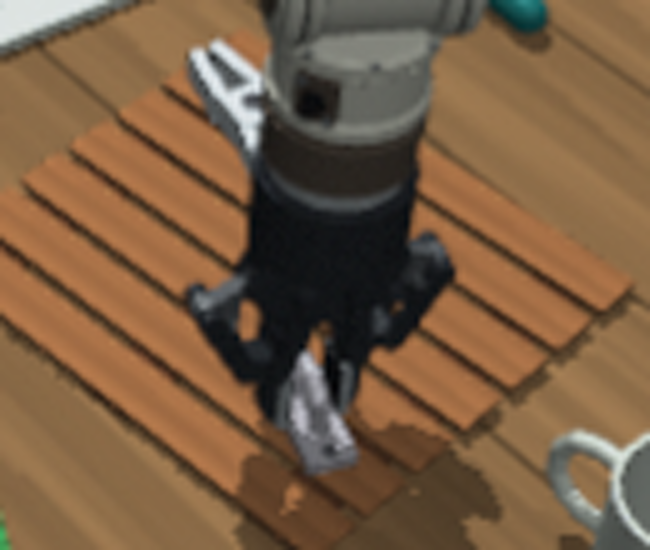

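The hook plate is gripped with the bar between the fingers (opening 0.275). I lift it.

Call:
step_arm([
  [0,0,-15,0,0,0,1],
  [0,0,-35,0,0,0,1],
  [0,0,-40,0,0,0,1],
  [0,0,0,0,0,0,1],
  [0,0,0,0,0,0,1],
])

```text
t: 21.58
tcp_pos: [0.4565, -0.2851, 0.2754]
tool_rot: [[0.358, 0.934, 0.001], [0.934, -0.358, -0.0], [-0.0, 0.001, -1.0]]
contact_force: [-0.2, 0.2, -1.2]
opening: 0.278
```

```bash
python3 plan.py 589 77.5 275 -6.5; python3 - <<'E'
from meas import *
s=get_image("side")
crop(s,255,145,385,255,5,"pics/m_s.png")
E
```

```text
t 21.57 tcp [ 456.5 -285.1  275.4] jaw -21.0 open 0.278 F [-0.2  0.2 -1.2] q6 1.38
rot [  0.1   0.  -14.5] shift after rot [375.3  90.6   0.4] shift now [386.   -6.1   0.4]
```

View pics/m_s.png

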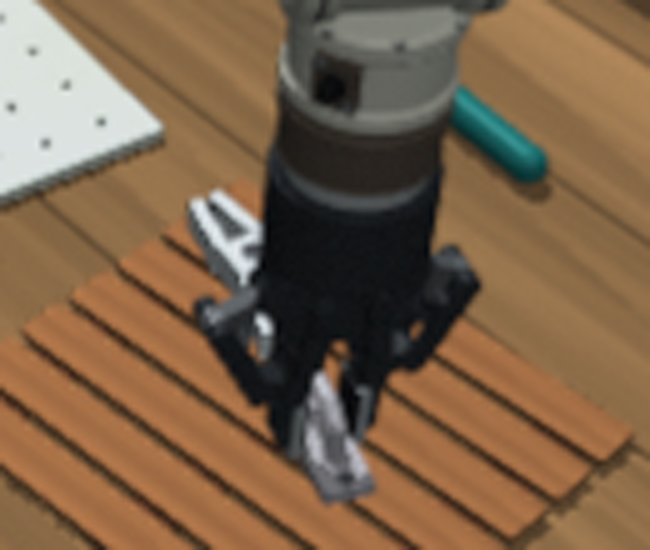

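The hook is held and level at crop (335,450). I carry it to the spot behind the round peg.

Call:
step_arm([
  [0,0,0,0,0,-7.2,1],
  [0,0,0,0,0,-7.3,1],
  [46,11,0,0,0,0,1],
  [46,11,0,0,0,0,1],
  [46,11,0,0,0,0,1],
  [46,11,0,0,0,0,1],
  [46,11,0,0,0,0,1],
  [46,11,0,0,0,0,1],
  [46,11,0,0,0,0,1],
  [46,11,0,0,0,0,1],
])

```text
t: 22.88
tcp_pos: [0.5855, 0.0718, 0.2736]
tool_rot: [[0.113, 0.994, -0.002], [0.994, -0.113, -0.001], [-0.002, -0.002, -1.0]]
contact_force: [-0.3, -0.3, -1.2]
opening: 0.281
```

Call:
step_arm([
  [0,0,0,0,0,0,1],
  [0,0,0,0,0,0,1],
  [0,0,0,0,0,0,1],
])

```text
t: 23.25
tcp_pos: [0.5853, 0.0693, 0.2748]
tool_rot: [[0.114, 0.993, -0.001], [0.993, -0.114, -0.001], [-0.001, -0.0, -1.0]]
contact_force: [-0.2, -0.1, -1.0]
opening: 0.278
```

```bash
python3 plan.py 589 77.5 215 -6.5
```

```text
t 23.25 tcp [585.3  69.3 274.8] jaw -6.6 open 0.278 F [-0.2 -0.1 -1. ] q6 1.80
rot [-0.   0.1 -0.1] shift after rot [ 8.6  2.8 59.8] shift now [ 8.7  2.8 59.8]
```

Call:
step_arm([
  [8.5,3,20,0,0,0,1],
  [0,0,30,0,0,0,1],
  [0,0,25,0,0,0,1],
  [0,0,0,0,0,0,1],
  [0,0,0,0,0,0,1],
])

```text
t: 23.88
tcp_pos: [0.5903, 0.0778, 0.2015]
tool_rot: [[0.114, 0.993, 0.003], [0.993, -0.114, -0.001], [-0.0, 0.003, -1.0]]
contact_force: [-0.8, 0.9, -0.9]
opening: 0.281
```

```bash
python3 plan.py 589 77.5 186 -6.5; python3 - <<'E'
from meas import *
s=get_image("side");t=get_image("top")
crop(s,195,100,315,200,6,"pics/n_s.png");crop(t,180,120,280,210,6,"pics/n_t.png")
E
```

```text
t 23.88 tcp [590.3  77.8 201.5] jaw -6.5 open 0.281 F [-0.8  0.9 -0.9] q6 1.82
rot [ 0.2  0.  -0. ] shift after rot [-0.4 -1.2 15.5] shift now [-0.4 -1.3 15.5]
```

View pics/n_s.png

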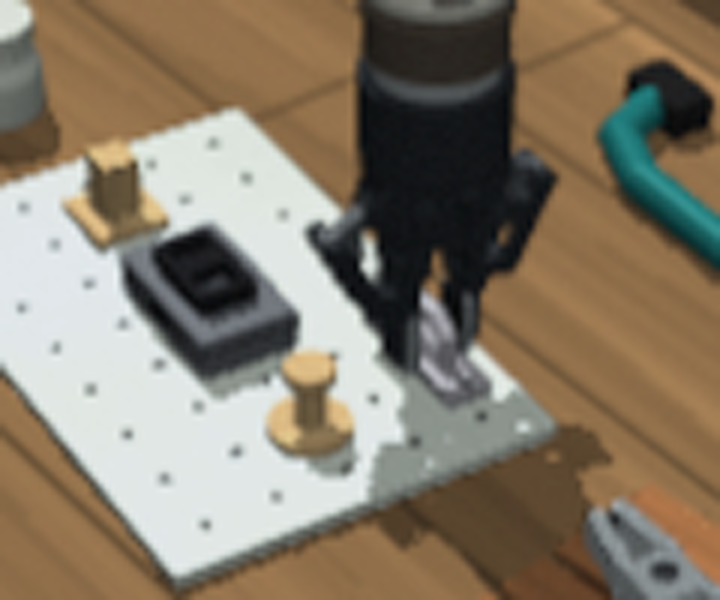

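View pics/n_t.png

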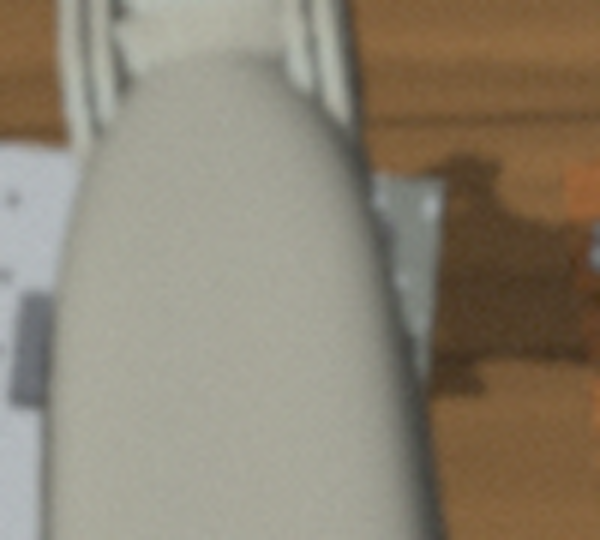

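The hook hangs level just above the board, behind the round peg. I lower it.

Call:
step_arm([
  [0,-1,8,0,0,0,1],
  [0,0,5,0,0,0,1],
  [0,0,2,0,0,0,1],
  [0,0,0,0,0,0,1],
  [0,0,0,0,0,0,1],
])

```text
t: 24.6
tcp_pos: [0.5886, 0.0786, 0.1862]
tool_rot: [[0.113, 0.994, 0.001], [0.994, -0.113, -0.001], [-0.001, 0.001, -1.0]]
contact_force: [-2.5, -0.5, 4.9]
opening: 0.278
```

```bash
python3 plan.py 589 77.5 186 -6.5
```

```text
t 24.60 tcp [588.6  78.6 186.2] jaw -6.5 open 0.278 F [-2.5 -0.5  4.9] q6 1.82
rot [0.1 0.  0. ] shift after rot [-1.1  0.6  0.2] shift now [-1.1  0.6  0.2]
```

Contact (about 5 N), so I open partly and lift.

Call:
step_arm([
  [0,0,0,0,0,0,0.2],
  [0,0,0,0,0,0,0],
  [0,0,0,0,0,0,0],
  [0,0,-20,0,0,0,0],
  [0,0,-40,0,0,0,0],
  [0,0,-40,0,0,0,0],
  [0,0,0,0,0,0,-0.3],
])

```text
t: 25.48
tcp_pos: [0.5904, 0.0789, 0.2896]
tool_rot: [[0.113, 0.994, 0.01], [0.994, -0.113, 0.0], [0.001, 0.01, -1.0]]
contact_force: [0.5, -0.1, -0.5]
opening: 0.649
```

```bash
python3 plan.py 574 -118.5 270 -9.5
```

```text
t 25.48 tcp [590.4  78.9 289.6] jaw -6.5 open 0.649 F [ 0.5 -0.1 -0.5] q6 1.82
rot [ 0.6 -0.1  3. ] shift after rot [-197.4   16.4   19.6] shift now [-198.     5.8   19.4]
```

Call:
step_arm([
  [0,0,0,0.5,0,3,-0.3],
  [-50,4,5,0,0,0,-0.3],
  [-50,4,5,0,0,0,-0.3],
  [-50,4,5,0,0,0,-0.3],
  [-48,4,5,0,0,0,-0.3],
  [0,0,0,0,0,0,-0.3],
])

```text
t: 26.22
tcp_pos: [0.5707, -0.1225, 0.2638]
tool_rot: [[0.17, 0.985, -0.01], [0.985, -0.17, 0.0], [-0.001, -0.01, -1.0]]
contact_force: [0.4, 0.2, -0.2]
opening: 0.648
```

```bash
python3 plan.py 574 -118.5 220 -9.5; python3 - <<'E'
from meas import *
s=get_image("side");t=get_image("top")
crop(s,250,130,370,240,5,"pics/o_s.png");crop(t,140,125,300,235,5,"pics/o_t.png")
c=plane(t,np.array([[45,151.5],[132,165],[225,180]])/5+[270,130],.032)*1000
d=c[0]-c[2];print(c,np.degrees(np.arctan2(d[1],d[0])))
c=plane(s,np.array([[305,47],[355,101],[407,177]])/5+[235,175],.032)*1000
d=c[0]-c[2];print(c,np.degrees(np.arctan2(d[1],d[0])))
E
```

```text
t 26.23 tcp [ 570.7 -122.5  263.8] jaw -9.8 open 0.648 F [ 0.4  0.2 -0.2] q6 1.53
rot [-0.6  0.1 -0.3] shift after rot [ 4.5  2.6 43.8] shift now [ 4.5  3.  43.8]
[[ 582.69995192  -64.65490226   32.        ]
 [ 572.81036437 -117.97148343   32.        ]
 [ 561.92203028 -174.81167392   32.        ]] 79.31828942509502
[[ 583.57212716  -68.23649228   32.        ]
 [ 575.78439433 -119.22408738   32.        ]
 [ 557.59459138 -180.87138751   32.        ]] 77.01269183381355
```

View pics/o_s.png

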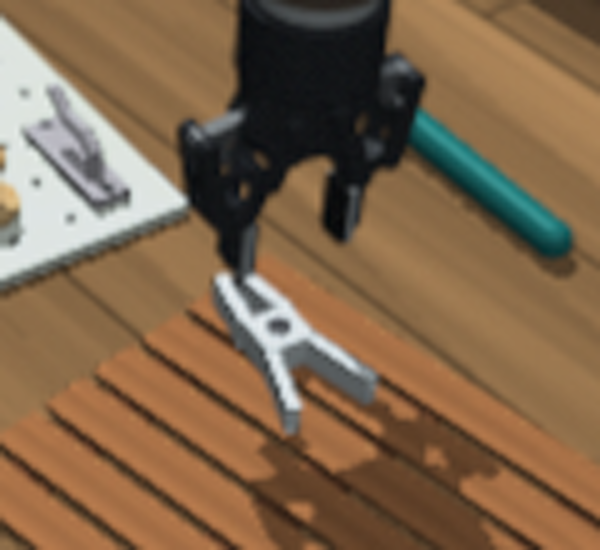

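View pics/o_t.png

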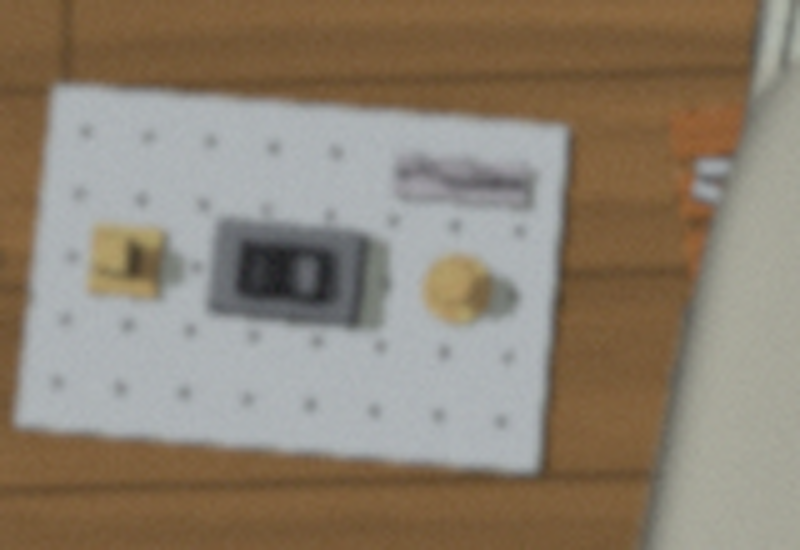

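The hook lies behind the round peg at top crop (465,181), parallel to the row. Now the clamp: its block hole is at side crop (279,325), and I descend on it.

Call:
step_arm([
  [4.5,3,15,-0.6,0,1.7,-0.3],
  [0,0,15,0,0,0,-0.3],
  [0,0,0,0,0,0,-0.3],
  [0,0,0,0,0,0,-0.3],
])

```text
t: 26.82
tcp_pos: [0.5755, -0.1149, 0.2356]
tool_rot: [[0.193, 0.981, 0.003], [0.981, -0.193, -0.001], [-0.001, 0.003, -1.0]]
contact_force: [-0.0, 0.0, -0.3]
opening: 0.653
```

```bash
python3 plan.py 574 -118.5 190 -11.5; python3 - <<'E'
from meas import *
s=get_image("side");t=get_image("top")
crop(s,250,130,370,240,5,"pics/p_s.png")
print("hook",plane(t,np.array([[398,172],[398,200],[465,181],[535,165],[531,208]])/5+[140,125],.019)*1000)
E
```

```text
t 26.82 tcp [ 575.5 -114.9  235.6] jaw -11.1 open 0.653 F [-0.   0.  -0.3] q6 1.57
rot [0.2 0.  0.4] shift after rot [-3.9 -0.8 45.6] shift now [-3.8 -0.9 45.6]
hook [[593.00507919 120.4552143   19.        ]
 [575.29203216 120.72457734  19.        ]
 [586.12816588  78.56761389  19.        ]
 [595.02219539  34.56500099  19.        ]
 [567.93600568  37.65070281  19.        ]]
```

View pics/p_s.png

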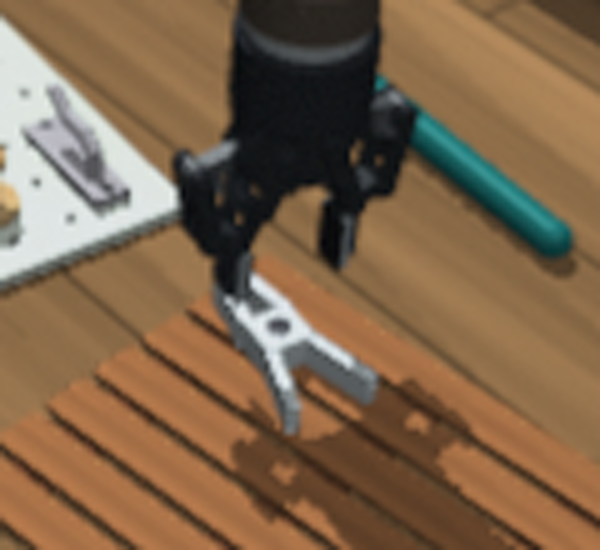

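Call:
step_arm([
  [-4,-1,15,0,0,0.4,-0.3],
  [0,0,15,0,0,0,-0.3],
  [0,0,10,0,0,0,-0.3],
  [0,0,5,0,0,0,-0.3],
  [0,0,0,0,0,0,-0.3],
  [0,0,0,0,0,0,0.1],
  [0,0,0,0,0,0,1],
  [0,0,0,0,0,0,1],
  [0,0,0,0,0,0,1],
  [0,0,0,0,0,0,1],
])

```text
t: 28.18
tcp_pos: [0.5741, -0.1191, 0.1914]
tool_rot: [[0.201, 0.98, 0.004], [0.98, -0.201, -0.002], [-0.001, 0.005, -1.0]]
contact_force: [-0.7, 1.0, 5.8]
opening: 0.357
```

```bash
python3 plan.py 574 -118.5 190 -11.5; python3 - <<'E'
from meas import *
s=get_image("side")
crop(s,250,130,370,240,5,"pics/q_s.png")
E
```

```text
t 28.18 tcp [ 574.1 -119.1  191.4] jaw -11.6 open 0.357 F [-0.7  1.   5.8] q6 1.57
rot [ 0.3  0.  -0.1] shift after rot [ 0.6 -0.2  1.4] shift now [ 0.6 -0.2  1.4]
```

View pics/q_s.png

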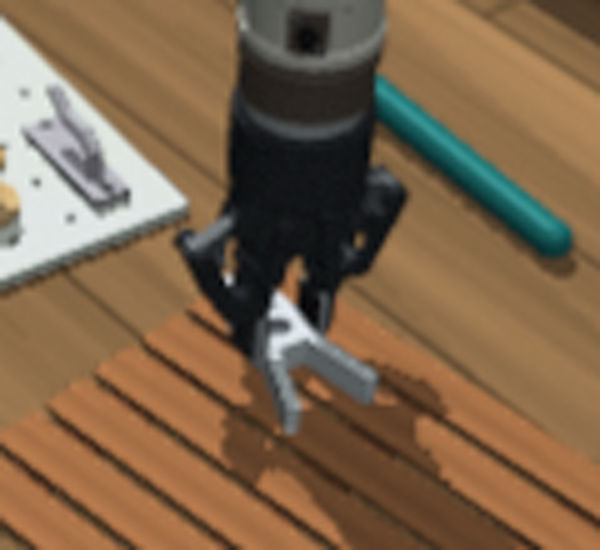

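Call:
step_arm([
  [0,0,-15,0,0,0,1],
  [0,0,-35,0,0,0,1],
  [0,0,-40,0,0,0,1],
  [0,0,-10,0,0,0,1],
  [0,0,0,0,0,0,1],
])

```text
t: 28.85
tcp_pos: [0.5736, -0.119, 0.291]
tool_rot: [[0.201, 0.98, 0.004], [0.98, -0.201, -0.002], [-0.001, 0.005, -1.0]]
contact_force: [0.3, -0.8, -0.7]
opening: 0.36
```

```bash
python3 plan.py 473.8 301.5 285 -6.5; python3 - <<'E'
from meas import *
s=get_image("side")
crop(s,250,100,370,210,5,"pics/r_s.png")
E
```

```text
t 28.85 tcp [ 573.6 -119.   291. ] jaw -11.6 open 0.36 F [ 0.3 -0.8 -0.7] q6 1.57
rot [ 0.3  0.1 -5.1] shift after rot [ 406.5 -146.7    6. ] shift now [ 391.9 -182.2    4.9]
```

View pics/r_s.png

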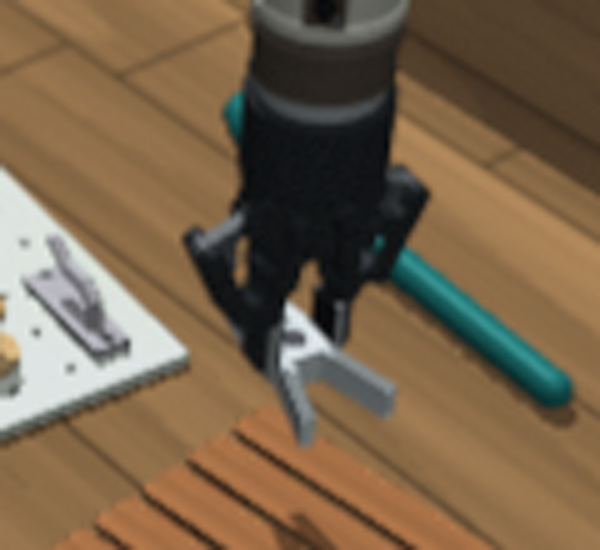

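The clamp is held level at crop (310,350). I carry it to the square peg's front side.

Call:
step_arm([
  [0,0,0,0.3,0,-5.1,1],
  [45,-16,0,0,0,0,1],
  [45,-16,0,0,0,0,1],
  [45,-16,0,0,0,0,1],
  [45,-16,0,0,0,0,1],
  [45,-16,0,0,0,0,1],
  [45,-16,0,0,0,0,1],
  [45,-16,0,0,0,0,1],
  [45,-16,0,0,0,0,1],
  [45,-17,0,0,0,0,1],
])

```text
t: 30.15
tcp_pos: [0.474, 0.3008, 0.2882]
tool_rot: [[0.113, 0.994, -0.005], [0.994, -0.113, -0.003], [-0.003, -0.005, -1.0]]
contact_force: [0.4, 0.1, -0.8]
opening: 0.358
```

Call:
step_arm([
  [0,0,0,0,0,0,1],
  [0,0,0,0,0,0,1],
  [0,0,0,0,0,0,1],
])

```text
t: 30.52
tcp_pos: [0.4752, 0.2986, 0.2896]
tool_rot: [[0.114, 0.993, -0.004], [0.993, -0.114, -0.002], [-0.002, -0.003, -1.0]]
contact_force: [-0.6, -0.1, -0.5]
opening: 0.357
```

```bash
python3 plan.py 473.8 301.5 220 -6.5
```

```text
t 30.52 tcp [475.2 298.6 289.6] jaw -6.6 open 0.357 F [-0.6 -0.1 -0.5] q6 2.25
rot [-0.2  0.1 -0.1] shift after rot [ 2.8 -1.8 69.6] shift now [ 2.9 -1.5 69.6]
```

Call:
step_arm([
  [2.5,-1.5,20,0,0,0,1],
  [0,0,30,0,0,0,1],
  [0,0,30,0,0,0,1],
  [0,0,0,0,0,0,1],
  [0,0,0,0,0,0,1],
])

```text
t: 31.15
tcp_pos: [0.4745, 0.3019, 0.2114]
tool_rot: [[0.114, 0.993, -0.001], [0.993, -0.114, -0.0], [-0.0, -0.001, -1.0]]
contact_force: [1.0, -0.3, -1.0]
opening: 0.356
```

```bash
python3 plan.py 473.8 301.5 191.5 -6.5; python3 - <<'E'
from meas import *
s=get_image("side")
crop(s,145,70,265,170,6,"pics/u_s.png")
E
```

```text
t 31.15 tcp [474.5 301.9 211.4] jaw -6.6 open 0.356 F [ 1.  -0.3 -1. ] q6 2.25
rot [-0.1  0.  -0.1] shift after rot [-0.5 -0.6 19.9] shift now [-0.5 -0.6 19.9]
```

View pics/u_s.png

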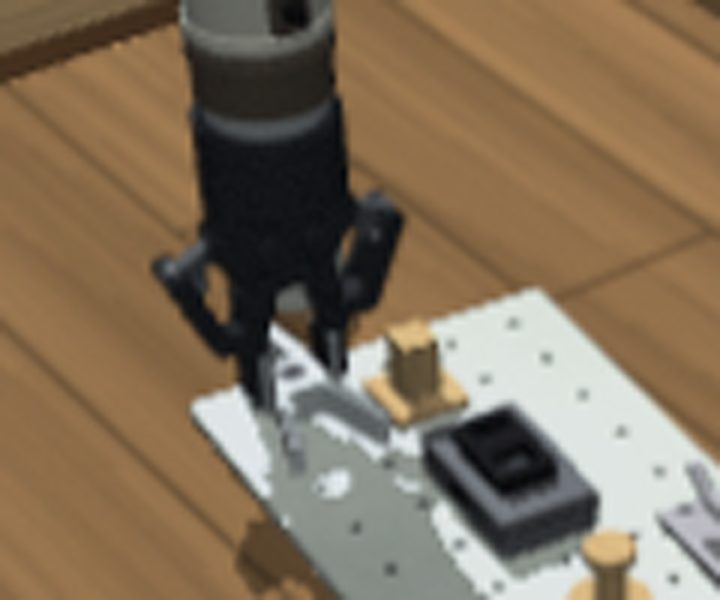

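Call:
step_arm([
  [0,-0.5,10,0,0,0,1],
  [0,0,6,0,0,0,1],
  [0,0,3,0,0,0,1],
  [0,0,1,0,0,0,1],
  [0,0,0,0,0,0,1],
])

```text
t: 31.82
tcp_pos: [0.4729, 0.3023, 0.1914]
tool_rot: [[0.113, 0.994, -0.002], [0.994, -0.113, -0.001], [-0.001, -0.002, -1.0]]
contact_force: [-2.9, -1.4, 5.5]
opening: 0.359
```

```bash
python3 plan.py 473.8 301.5 191.5 -6.5
```

```text
t 31.82 tcp [472.9 302.3 191.4] jaw -6.5 open 0.359 F [-2.9 -1.4  5.5] q6 2.25
rot [-0.1  0.1  0. ] shift after rot [-0.7  1.  -0.1] shift now [-0.7  1.  -0.1]
```

Call:
step_arm([
  [0,0,0,0,0,0,0.1],
  [0,0,0,0,0,0,-0.1],
  [0,0,0,0,0,0,-0.1],
  [0,0,-20,0,0,0,-0.1],
  [0,0,-40,0,0,0,-0.1],
  [0,0,-40,0,0,0,-0.1],
  [-50,20,0,0,0,0,-0.1],
  [-50,0,0,0,0,0,-0.1],
  [-50,0,0,0,0,0,-0.1],
  [-50,0,0,0,0,0,-0.1],
])

```text
t: 33.08
tcp_pos: [0.4705, 0.1001, 0.2906]
tool_rot: [[0.113, 0.994, -0.002], [0.994, -0.113, -0.001], [-0.001, -0.001, -1.0]]
contact_force: [1.2, -0.1, 0.3]
opening: 0.551
```

Call:
step_arm([
  [-50,-20,0,0,0,0,-0.1],
  [-50,-20,0,0,0,0,-0.1],
  [-50,0,0,0,0,0,-0.1],
  [-50,0,0,0,0,0,-0.1],
  [0,0,0,0,0,0,-0.1],
])

```text
t: 33.7
tcp_pos: [0.408, -0.0953, 0.291]
tool_rot: [[0.119, 0.993, -0.001], [0.993, -0.119, -0.001], [-0.001, -0.001, -1.0]]
contact_force: [-0.2, 0.6, -0.5]
opening: 0.55
```

```bash
python3 plan.py 473.8 301.5 191.5 -6.5; python3 - <<'E'
from meas import *
s=get_image("side");t=get_image("top")
crop(t,140,135,260,225,6,"pics/v_t.png");crop(s,170,100,300,200,5,"pics/v_s.png")
cv2.imwrite("pics/v_full.png",t["frame"][:,:,::-1])
E
```

```text
t 33.70 tcp [408.  -95.3 291. ] jaw -6.8 open 0.55 F [-0.2  0.6 -0.5] q6 1.46
rot [-0.1  0.1 -0.3] shift after rot [401.7  20.5  99.5] shift now [402.   18.2  99. ]
```

View pics/v_t.png

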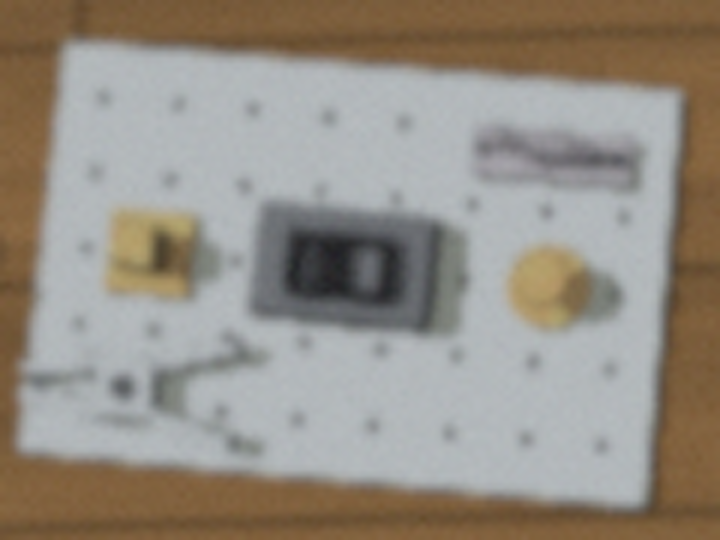

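View pics/v_s.png

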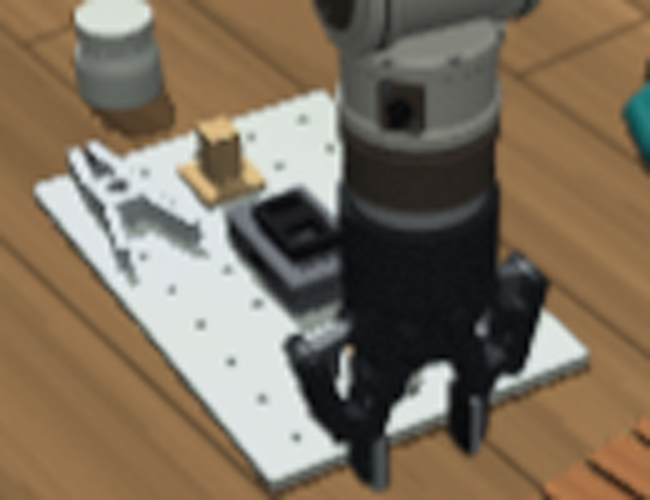

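View pics/v_full.png

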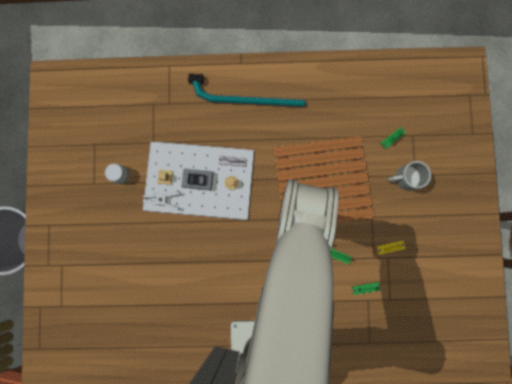

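All pieces are placed. I compute the board-frame positions from these pixels.

```bash
python3 - <<'E'
from meas import *
t=get_image("top");s=get_image("side")
f=lambda p,z:(plane(t,np.array([p])/6+[140,135],z)[0]*1000)[:2]
sq=f((152,253),.014);ro=f((549,287),.014);y=sq-ro;L=np.linalg.norm(y);y/=L;x=np.array([y[1],-y[0]]);m=(sq+ro)/2
print("peg dist",L,"yaw",np.degrees(np.arctan2(y[1],y[0])))
for n,p,z,o in(("case",(345,267.5),.036,m),("buckle",(347,269),.048,m),("hook",(557,157),.019,ro),("clamp",(124,386),.032,sq)):
    d=f(p,z)-o;print(n,"x %.1f y %.1f"%(d@x,d@y))
a=plane(s,np.array([[118,185]])/5+[170,100],.032)[0]*1000
print("clamp by side",a,"rel",(a[:2]-sq)@x,(a[:2]-sq)@y)
E
```

```text
peg dist 209.16738937160991 yaw 83.54548715448793
case x -1.3 y -1.5
buckle x -3.3 y -4.9
hook x 67.7 y 1.8
clamp x -71.5 y 1.9
clamp by side [474.13917735 303.34645611  32.        ] rel -68.92817436430519 2.836012160472523
```

```bash
python3 -c "
from cell import manip
print(manip.job_done())"
```

```text
the job is handed in; nothing more can be done
None
```

All four pieces are placed on the pegboard and the job was handed in at about 34 s of the 112 s allowed. No verdict is reported.

The last top view, measured relative to the peg feet, gave these positions (all inside the stated tolerances):

| Piece | Reference | Across the row (mm) | Along the row (mm) | Target across the row (mm) |
|---|---|---|---|---|
| Case | midpoint of the pegs | -1.3 | -1.5 | 0 |
| Buckle | centre of the case | about -2 | about -3.5 | 0 |
| Hook | round peg | +67.7 (behind) | +1.8 | +70 |
| Clamp | square peg | -71.5 (in front) | +1.9 | -70 |

- **Lie and direction:** In the last pictures all four look flat and parallel to the row. The gripper is clear of them.
- **Bystanders:** The snorkel, jar and mug look where they were in the first picture; I did not measure their positions.
- **Disagreement between cameras:** For most pieces the side camera read 4–5 mm lower in world y than the top camera. For the placed clamp the two agreed within about 3 mm. That is well inside the 12–15 mm tolerances.

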